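Glue-up pile of retainer cases

TASK

The foam liners of these flat rectangular retainer cases have just been glued in: press every lid fully shut before its case goes on the pile, then pile all of them, right way up, on the gluing stand, lengthwise and centred on its plate between the two stops, with the edges squarely flush. When the pile is complete, stand the brass weight upright in the middle of the top lid to hold it down while the glue sets, and leave everything else where it is.

Things in the scene. Friction and masses are not known exactly. Their poses are not given: they have to be found in the camera images.
- case_a: flat rectangular hinged blue plastic retainer case (three to five alike are present): 76 mm long (x), 64 wide (y), 24 high shut, about 115 g; origin at the centre of its underside, z up. Base 15 mm high, lid 9 mm. Lid hinged along y at the +x end (x = +38, z = 15 mm). Thumb lips stand out 5 mm at the -x end, hinge barrels 4 mm at the +x end
- lid_a (a joint): lid of case_a: hinge angle in rad, 0 = shut (flat on the base), larger = more open (its -x end rises); starts at 0.28 to 0.5. The stiff hinge (0.04 N m) stays at any angle; about 1 N straight down near the free end moves it, until it meets the base
- case_b: flat rectangular hinged blue plastic retainer case (three to five alike are present): 76 mm long (x), 64 wide (y), 24 high shut, about 115 g; origin at the centre of its underside, z up. Base 15 mm high, lid 9 mm. Lid hinged along y at the +x end (x = +38, z = 15 mm). Thumb lips stand out 5 mm at the -x end, hinge barrels 4 mm at the +x end
- lid_b (a joint): lid of case_b: hinge angle in rad, 0 = shut (flat on the base), larger = more open (its -x end rises); starts at 0.28 to 0.5. The stiff hinge (0.04 N m) stays at any angle; about 1 N straight down near the free end moves it, until it meets the base
- case_c: flat rectangular hinged blue plastic retainer case (three to five alike are present): 76 mm long (x), 64 wide (y), 24 high shut, about 115 g; origin at the centre of its underside, z up. Base 15 mm high, lid 9 mm. Lid hinged along y at the +x end (x = +38, z = 15 mm). Thumb lips stand out 5 mm at the -x end, hinge barrels 4 mm at the +x end
- lid_c (a joint): lid of case_c: hinge angle in rad, 0 = shut (flat on the base), larger = more open (its -x end rises); starts at 0.28 to 0.5. The stiff hinge (0.04 N m) stays at any angle; about 1 N straight down near the free end moves it, until it meets the base
- case_d: flat rectangular hinged blue plastic retainer case (three to five alike are present): 76 mm long (x), 64 wide (y), 24 high shut, about 115 g; origin at the centre of its underside, z up. Base 15 mm high, lid 9 mm. Lid hinged along y at the +x end (x = +38, z = 15 mm). Thumb lips stand out 5 mm at the -x end, hinge barrels 4 mm at the +x end
- lid_d (a joint): lid of case_d: hinge angle in rad, 0 = shut (flat on the base), larger = more open (its -x end rises); starts at 0.28 to 0.5. The stiff hinge (0.04 N m) stays at any angle; about 1 N straight down near the free end moves it, until it meets the base
- case_e: flat rectangular hinged blue plastic retainer case (three to five alike are present): 76 mm long (x), 64 wide (y), 24 high shut, about 115 g; origin at the centre of its underside, z up. Base 15 mm high, lid 9 mm. Lid hinged along y at the +x end (x = +38, z = 15 mm). Thumb lips stand out 5 mm at the -x end, hinge barrels 4 mm at the +x end
- lid_e (a joint): lid of case_e: hinge angle in rad, 0 = shut (flat on the base), larger = more open (its -x end rises); starts at 0.28 to 0.5. The stiff hinge (0.04 N m) stays at any angle; about 1 N straight down near the free end moves it, until it meets the base
- weight: solid brass weight, about 0.5 kg: round body 50 mm across and 29 mm high, then a neck and a knob 24 mm across (widest 40 to 45 mm above the underside); 48 mm high in all, origin at the centre of its underside, z up
- stand: gluing stand, fixed: a grey plate 136 mm (x) by 92 mm (y), 12 mm thick, with an upright steel stop near each x end; origin at the centre of its underside. Each stop is 10 mm thick, 50 mm wide and 18 mm high above the plate; inner faces at x = +50 and -50 mm, so a case lying along x has 12 mm to spare at each end when centred
- stand_mid (a point): centre of the upper face of the stand's plate, midway between the stops, where the scribed lines cross; axes as the stand's
- plier: chrome Adams plier about 140 mm long, lying at the far side; a bystander
- wheel_holder: black rubber block 44 x 80 mm, 52 mm high over the polishing wheels standing in it; a bystander; origin at the centre of its underside
- round_case: round closed retainer case, 80 mm across, 29 mm high; a bystander, not one of the cases to be piled; origin at the centre of its underside
- paste_jar: small amber glass jar 36 mm across, 42 mm high; a bystander; origin at the centre of its underside
- plaster_model: plaster study model 60 x 66 mm, 33 mm high; a bystander; origin at the centre of its underside
- wax_knife: wax knife 160 mm long, wooden handle and flat steel blade, lying on the right; a bystander
Mind the look-alikes: they are no part of the job. What is shaped like the case_b but pink is not meant.

How it is judged:
On the way, in this order (a step that is already met when the one before it is completed fails the run):
1. the lid of every case present is pressed fully shut (value of joint each of lid_a, lid_b, lid_c, lid_d, lid_e below 0.045 rad), for 0.2 s.
2. all cases present lie shut in one square pile, centred between the stops, before the weight goes on (all of step 1 and horizontal distance between each of case_a, case_b, case_c, case_d, case_e and stand_mid below 0.009 m and angle between the x axis of each of case_a, case_b, case_c, case_d, case_e and the x axis of stand, either way round below 0.1 rad and angle between each of case_a, case_b, case_c, case_d, case_e's own z axis and vertical below 0.06 rad and linear speed of each of case_a, case_b, case_c, case_d, case_e below 0.02 m/s and horizontal distance between case_a and case_b below 0.007 m and horizontal distance between each of case_a, case_b and case_c below 0.007 m and horizontal distance between each of case_a, case_b, case_c and case_d below 0.007 m and horizontal distance between each of case_a, case_b, case_c, case_d and case_e below 0.007 m), for 0.2 s.
At the end, for the whole second after the job is handed in: Every case shut (lid under 0.045 rad), level (0.06 rad), still, centred within 9 mm of the stand's middle and 7 mm of each other case, long axis within 0.10 rad of the stand's (hinge at either end); brass weight upright and still on top, within 15 mm of the middle (all of step 2 and horizontal distance between weight and stand_mid below 0.015 m and angle between weight's own z axis and vertical below 0.08 rad and linear speed of weight below 0.02 m/s and z of weight in the frame of stand_mid above 0.068 m); the robot touches nothing.
It fails at once if a case is put on the stand with its lid ajar ((horizontal distance between case_a and stand_mid below 0.03 m and value of joint lid_a above 0.12 rad) or (horizontal distance between case_b and stand_mid below 0.03 m and value of joint lid_b above 0.12 rad) or (horizontal distance between case_c and stand_mid below 0.03 m and value of joint lid_c above 0.12 rad) or (horizontal distance between case_d and stand_mid below 0.03 m and value of joint lid_d above 0.12 rad) or (horizontal distance between case_e and stand_mid below 0.03 m and value of joint lid_e above 0.12 rad)).
It fails at once if a bystander is moved more than 4 cm (distance of any of plier, wheel_holder, round_case, paste_jar, plaster_model, wax_knife from where it was at the start of the episode above 0.04 m).
Of case_a, case_b, case_c, case_d, case_e only 3 to 5 are there at a start; the rules pass over those that are not, and their reading is None.
At some moment in a run one of case_a, case_b, case_c, case_d, case_e, weight may be knocked a few centimetres aside while the robot is not near it.
Once in a run the grip may slacken for a moment while it holds something.
It also fails if it takes over 210 s, if anything falls off the work surface, if the arm or the gripper's body presses on something with over 40 N, if the wrist force passes 120 N, or if a joint passes its speed limit or range.

ROBOT

A 7-joint arm with a two-finger parallel gripper is mounted at the origin on the work surface. World frame = base frame: x ahead of the robot, y to its left, z up, the work surface at z = 0. Lengths are in m, angles in rad, forces in N, time in s.
With the tool pointing down it reaches from about 0.425 to 0.925 m from the base axis. Payload 6.8 kg.
Tool frame: the origin (TCP) lies between the finger pads; the fingertips stand r.tcp_to_tips ahead of it and the grasp point (between the pads) is the TCP (r.tcp_to_tips is the distance from the TCP to the fingertips, in m); z points along the fingers, y is the line along which they close (so a half turn about z gives the same grasp; the last joint's range is limited). The gripper opens to 85 mm and grips with 20 to 120 N. Pads are 22 mm wide; open, the fingers measure 114 mm over their backs; the gripper's body (76 mm by 85 mm) begins 54 mm behind the grasp point. The pads swing forward as they close: fully open they stand 13 mm farther back than shut.
Start: joints at [-1.341, 0.477, 0.022, 1.555, -0.011, 1.109, -0.083], TCP at [0.224, 0.637, 0.25] pointing down, gripper open.
Joint ranges: [-2.96, 2.96], [-0.34, 2.1], [-1.41, 1.46], [0.24, 2.44], [-1.37, 4.51], [0.17, 1.92], [-2.96, 2.96]. Speed limits (rad/s): [2.39, 2.39, 3.14, 3.14, 3.14, 3.14, 3.14].

INTERFACE

Orientations are given as a rotation vector (axis times angle).
In Python, from bench import r gives the robot as it stands.
- The arm moves only by the tool servo_tool, never from a script. Its argument "commands" is a list of rows, each a list of 2 entries, a list of its own where there are three numbers: the shift along the tool's x, y, z normalised to -1 to 1, where 1 is 250 mm, then the turn, a rotation vector about the tool's x, y, z normalised to -1 to 1, where 1 is 90 degrees. In form: [[[dx, dy, dz], [ax, ay, az]], ...]. A call has 1 to 20 rows; each row is the pose to reach, as a shift and turn from the pose commanded when the call began, along the tool's axes at that moment; what a row does not reach only later rows make up. A row lasts 1/10 s, in which the tool goes at most 50 mm and 8.59 degrees, less where a joint would pass 70% of its speed; a pose out of reach is approached as far as the arm can. A call with a number of a shift or a turn outside -1 to 1 is refused whole. A call with a gripper value outside its range is refused whole. "claw" is the closure, from 0 (fully open) to 1 (shut), set as the call begins (left out, the last holds). The fingers move at their own pace and stop on an object; "squeeze" is the grip in N (left out, the last holds). Time passes only in rows, so rows that repeat a pose let the fingers close. It gives the time, the measured TCP pose, the force, the opening and the grip force at its end, in the units of the state.
- r.get_obs(): the state, without advancing time (a new reading comes with each control period).
- r.grab_frame(name): name is "scene" or "top" or "wrist"; returns (picture, depth): 384x512x3 uint8, red, green, blue; 384x512 float32, m along the optical axis (not along the pixel's ray), 0 where there is no reading.
- r.camera_model(name): a dict with "fx", "fy", "cx", "cy" (pixels), "extrinsics" (4x4, takes a point from camera to world coordinates); the wrist camera has in their place "hand_eye" (4x4, takes a point from camera to tool coordinates, whose origin is the TCP and whose axes are the flange's). Camera axes: x right, y down, z forward; pixel columns grow to the right and rows downward; lengths in m; the calibration is good to about 2 mm. The wrist camera is an equidistant fisheye: a pixel r from the principal point sees the ray r / f radians off the axis. A picture is of the moment at which its call begins: read the wrist's pose just before it. camera_model takes no time and is no camera call.
- r.hand_in(): hands the job in; it is judged then, once.
Trained networks look in the newest picture that a camera, given by its name, has taken for a name from the list of things; names that differ only in an ending like _2 or _b are one class to them, and where a whole thing is asked for, a point or a joint stands for the part that bears it (a point fixed in the world has none). Each returns a list of dicts, best first, with "confidence" (0 to 1); they miss things now and then, are a little off and sometimes report something else, mostly with a low value. They report only what shows in the picture. A call takes as long as a camera call. They do not tell look-alikes from the thing itself.
- r.boxes_of(camera, target): "uv" ([column, row] in pixels, amid what is visible of it).
- r.mark_of(camera, target): "uv" ([column, row] in pixels: a listed point, or the origin of a listed thing).
The state is a dict: "clock": time; "joints": joint angles; "qvel": joint speeds; "tau": joint torques, N m; "tcp_pos": TCP position; "orientation": TCP orientation; "contact_force": force on the tool from outside, world axes, zero at the start; "moment": the same for the moment, N m; "grip_width": finger opening in m; "gripper_force": force on a finger pad.
Only numpy, scipy, OpenCV 4.12 (cv2) and the standard library are available. Lean on these libraries where they do the work, as an engineer would, in place of code of your own. Each camera call takes 0.05 s, during which the arm holds its last target. There are 200 camera calls.

## Working session

There is one attempt and no reset: what is moved stays moved. The work goes in short steps, Python scripts to look and compute and a tool call to move; the robot and the scene stay as the last step left them, time stands still between calls to the robot, and variables do not carry over. Pictures are saved under pics/ and viewed, at most 14 in all, crops included, and the job is handed in when it is done.

Besides the shell and the picture viewer there is one more tool, called after "Call:" by a JSON object that holds its "method" and its "body", one argument or row to a line. servo_tool: Moves the arm, as the interface text tells. Scaled input: -1 to 1 covers 250 mm each way for a shift and 90 degrees each way for a turn. Its arguments: {"type":"object","properties":{"commands":{"type":"array"},"claw":{"type":"number"},"squeeze":{"type":"number"}},"required":["commands"]}

```bash
mkdir -p pics; ls; python3 - <<'E'
from bench import r
import cv2,numpy as np
o=r.get_obs();print({k:np.round(v,3).tolist() for k,v in o.items()},r.tcp_to_tips)
for n in("top","scene"):
    p,d=r.grab_frame(n);cv2.imwrite(f"pics/{n}0.png",p[:,:,::-1]);np.save(f"{n}0.npy",d);c=r.camera_model(n);print({k:np.round(v,3).tolist() for k,v in c.items()})
    for t in("case_a","weight","stand","stand_mid","round_case","wheel_holder","paste_jar","plaster_model"):
        if t!="stand_mid": print(n,t,[(np.round(b["uv"]).tolist(),round(b["confidence"],2)) for b in r.boxes_of(n,t)])
E
```

```text
pics
{'clock': 0.0, 'joints': [-1.341, 0.478, 0.022, 1.556, -0.011, 1.109, -0.083], 'qvel': [-0.0, -0.001, -0.0, -0.002, -0.001, 0.0, 0.001], 'tau': [0.0, -59.644, 1.608, -28.12, 0.012, 0.009, 0.0], 'tcp_pos': [0.224, 0.636, 0.249], 'orientation': [-0.528, -3.097, 0.003], 'contact_force': [0.219, 0.187, 0.097], 'moment': [-0.015, 0.0, -0.061], 'gripper_force': 0.0, 'grip_width': 0.085} 0.019
{'fx': 494.384, 'fy': 494.384, 'cx': 252.218, 'cy': 190.735, 'extrinsics': [[0.024, -0.98, 0.195, 0.339], [-1.0, -0.027, -0.012, 0.014], [0.017, -0.195, -0.981, 1.384], [0.0, 0.0, 0.0, 1.0]]}
top case_a [([322.0, 203.0], 0.92), ([223.0, 230.0], 0.91), ([166.0, 242.0], 0.78), ([343.0, 254.0], 0.68), ([280.0, 233.0], 0.59), ([404.0, 264.0], 0.49)]
top weight [([135.0, 195.0], 0.78), ([175.0, 140.0], 0.74)]
top stand [([254.0, 176.0], 0.95)]
top round_case [([177.0, 139.0], 0.84), ([403.0, 266.0], 0.75)]
top wheel_holder [([343.0, 251.0], 0.35), ([96.0, 246.0], 0.16)]
top paste_jar [([89.0, 172.0], 0.56)]
top plaster_model [([96.0, 244.0], 0.81)]
{'fx': 352.727, 'fy': 352.727, 'cx': 253.656, 'cy': 194.545, 'extrinsics': [[-0.091, 0.537, -0.839, 1.666], [0.996, 0.038, -0.084, 0.128], [-0.013, -0.843, -0.538, 0.716], [0.0, 0.0, 0.0, 1.0]]}
scene case_a [([232.0, 182.0], 0.91), ([190.0, 174.0], 0.76), ([194.0, 192.0], 0.64), ([308.0, 180.0], 0.56), ([241.0, 207.0], 0.54), ([267.0, 183.0], 0.52)]
scene weight [([339.0, 199.0], 0.44)]
scene stand [([245.0, 212.0], 0.97)]
scene round_case [([312.0, 225.0], 0.95)]
scene wheel_holder [([185.0, 212.0], 0.65)]
scene paste_jar [([377.0, 213.0], 0.72)]
scene plaster_model [([360.0, 182.0], 0.61), ([228.0, 178.0], 0.5)]
```

```bash
python3 - <<'E'
import cv2
a=cv2.imread("pics/top0.png");cv2.imwrite("pics/top0c.png",cv2.resize(a[100:300,60:440],None,fx=2.1,fy=2.1,interpolation=cv2.INTER_CUBIC))
E
```

```text
(no output)
```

View pics/top0c.png

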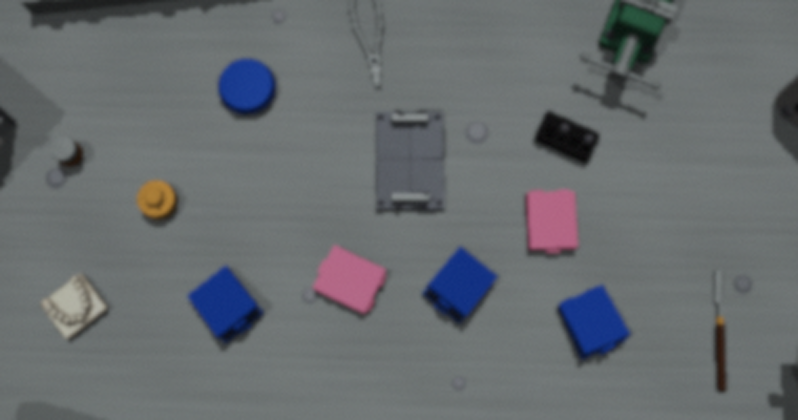

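View pics/scene0.png

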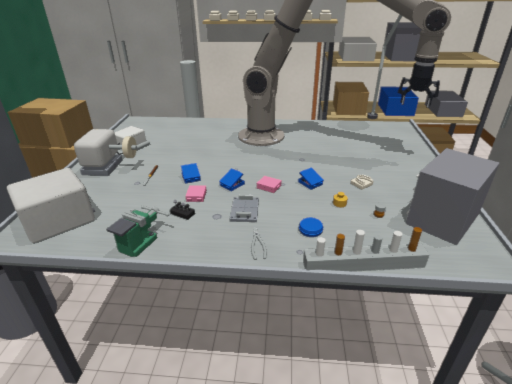

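The top view shows three blue cases, ajar, at about (167,245), (279,235) and (343,253). The two look-alikes are pink and shut, at (226,233) and (322,205). The weight is at (135,195), the stand at (255,176) and the round blue case at (177,140).

```bash
cat > h.py <<'E'
from bench import r
import numpy as np,cv2
from scipy.spatial.transform import Rotation as R
def T():
    o=r.get_obs();M=np.eye(4);M[:3,:3]=R.from_rotvec(o["orientation"]).as_matrix();M[:3,3]=o["tcp_pos"];return M
def cloud(n):
    M=T();p,d=r.grab_frame(n);c=r.camera_model(n)
    v,u=np.mgrid[:384,:512];x=(u-c["cx"])/c["fx"];y=(v-c["cy"])/c["fy"]
    if n=="wrist":
        th=np.hypot(x,y)+1e-9;s=np.tan(np.minimum(th,1.5))/th;x=x*s;y=y*s;E=M@c["hand_eye"]
    else:E=c["extrinsics"]
    P=np.stack([x*d,y*d,d],-1)@E[:3,:3].T+E[:3,3];P[d==0]=np.nan
    return p,P
def blobs(p,P,kind="blue",amin=100):
    h=cv2.cvtColor(p,cv2.COLOR_RGB2HSV);H=h[...,0].astype(int);S=h[...,1];V=h[...,2]
    m={"blue":(H>105)&(H<130)&(S>140)&(V>25),"brass":(H>8)&(H<30)&(S>130)&(V>70)}[kind]
    m&=np.isfinite(P[...,2])
    m=cv2.morphologyEx(m.astype(np.uint8),cv2.MORPH_OPEN,np.ones((3,3)))
    n,L,st,ce=cv2.connectedComponentsWithStats(m);out=[]
    for i in range(1,n):
        if st[i,4]>=amin: out.append((ce[i],P[L==i]))
    return out
def rect(Q):
    (c,(w,h),a)=cv2.minAreaRect((Q[:,:2]*1000).astype(np.float32))
    if w<h:a+=90;w,h=h,w
    return np.array(c)/1000,(w,h),(a+90)%180-90
def plane(Q):
    q=Q
    for _ in range(5):
        A=np.c_[q[:,:2]-q[:,:2].mean(0),np.ones(len(q))];k=np.linalg.lstsq(A,q[:,2],rcond=None)[0];e=q[:,2]-A@k;q=q[abs(e)<max(.003,1.5*np.std(e))]
    return k
def move(xy,z,yaw):
    "command numbers: shift and turn in tool axes to reach xy,z, tool down, tool y axis at yaw (deg, mod 180)"
    M=T();ty=np.degrees(np.arctan2(M[1,1],M[0,1]));dy=(yaw-ty+90)%180-90
    y=np.radians(ty+dy);yy=np.array([np.cos(y),np.sin(y),0]);zz=np.array([0,0,-1.]);D=np.c_[np.cross(yy,zz),yy,zz]
    s=M[:3,:3].T@(np.r_[xy,z]-M[:3,3])/.25;w=R.from_matrix(M[:3,:3].T@D).as_rotvec()/(np.pi/2)
    print("shift",np.round(s,3).tolist(),"turn",np.round(w,3).tolist(),"world d mm",np.round((np.r_[xy,z]-M[:3,3])*1000,1));return s,w
E
python3 - <<'E'
from h import *
p,P=cloud("top")
for c,Q in blobs(p,P):
    k=plane(Q);t=np.degrees(np.arctan(np.hypot(*k[:2])));print(np.round(c),len(Q),rect(Q),"z",np.round(np.percentile(Q[:,2],[2,50,98]),3),"tilt",round(t,1),"uphill deg",round(np.degrees(np.arctan2(k[1],k[0])),1))
for c,Q in blobs(p,P,"brass",60): print("brass",np.round(c),len(Q),rect(Q),Q[:,2].max())
# stand
u,v=255,176
W=P[120:235,200:310].reshape(-1,3);h=W[(W[:,2]>.006)&(W[:,2]<.018)&(abs(W[:,1]-P[v,u,1])<.1)&(abs(W[:,0]-P[v,u,0])<.1)];print("stand",P[v,u],rect(h),len(h));s=W[(W[:,2]>.024)&(W[:,2]<.045)&(abs(W[:,1]-P[v,u,1])<.04)&(abs(W[:,0]-P[v,u,0])<.1)];print(len(s),rect(s),s.mean(0))
print("hand_eye",np.round(r.camera_model("wrist")["hand_eye"],3).tolist())
E
```

```text
[177. 141.] 537 (array([0.7506579 , 0.21727345]), (74.4611587524414, 71.84349060058594), 74.592041015625) z [0.016 0.027 0.033] tilt 2.8 uphill deg 42.4
[279. 235.] 639 (array([ 0.48541046, -0.07760069]), (81.94595336914062, 64.39791870117188), -38.48539352416992) z [0.002 0.038 0.053] tilt 22.2 uphill deg 140.9
[167. 245.] 666 (array([0.45236987, 0.22950423]), (80.53888702392578, 68.23164367675781), 39.15849685668945) z [0.003 0.036 0.051] tilt 19.7 uphill deg -136.9
[342. 253.] 698 (array([ 0.44192291, -0.25308751]), (80.91439819335938, 64.26329040527344), 24.913015365600586) z [0.005 0.035 0.049] tilt 17.8 uphill deg -156.7
brass [134. 195.] 238 (array([0.58895569, 0.32616687]), (46.85251998901367, 44.674007415771484), -87.6866283416748) 0.05355798322498928
stand [ 0.65447015 -0.00850121  0.01641649] (array([ 0.65472034, -0.00769942]), (197.16122436523438, 195.66439819335938), 0.12741100788116455) 1357
142 (array([ 0.65721075, -0.0094271 ]), (131.15956115722656, 47.60167694091797), 1.4927152395248413) [ 0.65503163 -0.00880637  0.02869431]
hand_eye [[0.0, -0.952, -0.306, 0.078], [1.0, 0.0, 0.0, -0.0], [-0.0, -0.306, 0.952, -0.124], [0.0, 0.0, 0.0, 1.0]]
```

```bash
python3 - <<'E'
from h import *
move((.433,.213),.15,131)
E
```

```text
shift [-1.352, -1.322, 0.401] turn [0.0, -0.0, -0.671] world d mm [ 209.3 -423.9 -100.3]
```

Call:
{"method": "servo_tool", "body": {
  "commands": [
    [[-0.1,-0.1,0],[0,0,0]],
    [[-0.25,-0.25,0],[0,0,0]],
    [[-0.4,-0.4,0],[0,0,0]],
    [[-0.55,-0.55,0],[0,0,0]],
    [[-0.7,-0.7,0],[0,0,0]],
    [[-0.7,-0.7,0],[0,0,0]],
    [[-0.7,-0.7,0],[0,0,0]]
  ],
  "claw": 1,
  "squeeze": 30
}}

```text
clock: 1.55
tcp_pos: [0.3323, 0.4118, 0.2507]
orientation: [0.535, 3.095, 0.0]
contact_force: [0.3, 0.9, 0.8]
grip_width: -0.0001
gripper_force: 0.0
```

Call:
{"method": "servo_tool", "body": {
  "commands": [
    [[-0.1,-0.1,0.05],[0,0,-0.09]],
    [[-0.25,-0.25,0.15],[0,0,-0.18]],
    [[-0.4,-0.4,0.25],[0,0,-0.27]],
    [[-0.55,-0.55,0.3],[0,0,-0.36]],
    [[-0.652,-0.622,0.401],[0,0,-0.45]],
    [[-0.652,-0.622,0.401],[0,0,-0.54]],
    [[-0.652,-0.622,0.401],[0,0,-0.63]],
    [[-0.652,-0.622,0.401],[0,0,-0.671]],
    [[-0.652,-0.622,0.401],[0,0,-0.671]],
    [[-0.652,-0.622,0.401],[0,0,-0.671]]
  ]
}}

```text
clock: 2.55
tcp_pos: [0.433, 0.2148, 0.15]
orientation: [-1.101, 2.942, 0.001]
contact_force: [-0.5, -0.2, 0.8]
grip_width: 0.0002
gripper_force: 0.0
```

```bash
python3 - <<'E'
from h import *
o=r.get_obs();print(o["clock"],o["tcp_pos"],o["grip_width"],o["joints"].round(2) if hasattr(o["joints"],'round') else o["joints"])
p,P=cloud("wrist");cv2.imwrite("pics/w1.png",p[:,:,::-1])
for c,Q in blobs(p,P): k=plane(Q);print(np.round(c),len(Q),rect(Q),np.percentile(Q[:,2],[2,50,98]),np.degrees(np.arctan(np.hypot(*k[:2]))),np.degrees(np.arctan2(k[1],k[0])))
move((.433,.213),.07,131)
E
```

```text
2.55 [0.43302657 0.2147879  0.15004722] 0.00017386641524472685 [-0.6   0.3   0.01  2.1  -0.    0.74  1.7 ]
[14. 54.] 1916 (array([ 0.47811398, -0.08749577]), (91.2509536743164, 77.74842071533203), 52.26026153564453) [0.00627745 0.04541778 0.05342789] 20.102578012914677 144.09023587290082
[252. 212.] 4878 (array([0.4536879 , 0.23080255]), (89.40766143798828, 67.64588165283203), 41.16129684448242) [0.007523   0.04175494 0.0501253 ] 19.217229243845896 -139.281473800255
shift [0.004, -0.005, 0.32] turn [0.0, 0.0, 0.0] world d mm [  0.   -1.5 -80.1]
```

View pics/w1.png

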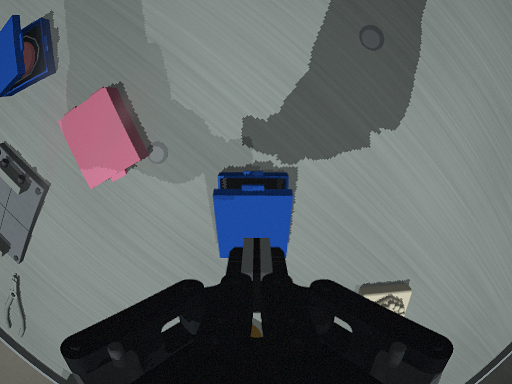

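The wrist view shows case 2 at (252,212), ajar, with its open end toward the robot; the fingers are over that end. I'll press there.

Call:
{"method": "servo_tool", "body": {
  "commands": [
    [[0,0,0.15],[0,0,0]],
    [[0,0,0.28],[0,0,0]],
    [[0,0,0.3],[0,0,0]],
    [[0,0,0.32],[0,0,0]],
    [[0,0,0.34],[0,0,0]],
    [[0,0,0.36],[0,0,0]],
    [[0,0,0.38],[0,0,0]],
    [[0,0,0.4],[0,0,0]],
    [[0,0,0.415],[0,0,0]],
    [[0,0,0.425],[0,0,0]],
    [[0,0,0.428],[0,0,0]],
    [[0,0,0.428],[0,0,0]]
  ]
}}

```text
clock: 3.8
tcp_pos: [0.433, 0.2129, 0.0431]
orientation: [1.101, -2.942, 0.0]
contact_force: [-0.6, -0.8, 0.6]
grip_width: -0.0003
gripper_force: 0.5
```

Call:
{"method": "servo_tool", "body": {
  "commands": [
    [[0,0,0.004],[0,0,0]],
    [[0,0,0.008],[0,0,0]],
    [[0,0,0.008],[0,0,0]],
    [[0,0,0.008],[0,0,0]]
  ]
}}

```text
clock: 4.2
tcp_pos: [0.433, 0.2128, 0.0422]
orientation: [1.101, -2.942, 0.0]
contact_force: [-4.6, -3.4, 17.1]
grip_width: 0.0
gripper_force: 9.0
```

Call:
{"method": "servo_tool", "body": {
  "commands": [
    [[0,0,-0.1],[0,0,0]],
    [[0,0,-0.25],[0,0,0]],
    [[0,0,-0.4],[0,0,0]],
    [[0,0,-0.4],[0,0,0]]
  ]
}}

```text
clock: 4.6
tcp_pos: [0.436, 0.2148, 0.1455]
orientation: [-1.097, 2.934, 0.003]
contact_force: [0.6, 0.5, 0.7]
grip_width: -0.0001
gripper_force: 0.0
```

```bash
python3 - <<'E'
from h import *
p,P=cloud("wrist")
for c,Q in blobs(p,P): k=plane(Q);print(np.round(c),len(Q),rect(Q),np.percentile(Q[:,2],[2,50,98]),np.degrees(np.arctan(np.hypot(*k[:2]))),np.degrees(np.arctan2(k[1],k[0])))
move((.4655,-.0633),.13,51)
E
```

```text
[15. 49.] 1953 (array([ 0.47422144, -0.08526472]), (95.88390350341797, 77.67927551269531), 48.81194305419922) [0.00466981 0.04526722 0.05328029] 18.37553234928916 146.50892855559104
[255. 207.] 5454 (array([0.4515264 , 0.22796346]), (84.63255310058594, 66.4306640625), 41.23646926879883) [0.01240538 0.02478971 0.0262696 ] 0.2682170036998955 22.661460680450467
shift [0.636, -0.918, 0.05] turn [0.002, 0.004, 0.889] world d mm [  30.8 -277.4  -13.4]
```

Call:
{"method": "servo_tool", "body": {
  "commands": [
    [[0.1,-0.15,0.02],[0,0,0.09]],
    [[0.2,-0.3,0.03],[0,0,0.18]],
    [[0.3,-0.43,0.04],[0,0,0.27]],
    [[0.4,-0.58,0.05],[0,0,0.36]],
    [[0.5,-0.72,0.05],[0,0,0.45]],
    [[0.58,-0.84,0.05],[0,0,0.54]],
    [[0.636,-0.918,0.05],[0,0,0.63]],
    [[0.636,-0.918,0.05],[0,0,0.72]],
    [[0.636,-0.918,0.05],[0,0,0.81]],
    [[0.636,-0.918,0.05],[0,0,0.889]],
    [[0.636,-0.918,0.05],[0,0,0.889]],
    [[0.636,-0.918,0.05],[0,0,0.889]],
    [[0.636,-0.918,0.05],[0,0,0.889]]
  ]
}}

```text
clock: 5.95
tcp_pos: [0.4635, -0.0644, 0.1281]
orientation: [-1.044, -2.962, 0.001]
contact_force: [0.3, -0.2, 0.5]
grip_width: -0.0002
gripper_force: 0.0
```

```bash
python3 - <<'E'
from h import *
print(r.get_obs()["joints"])
p,P=cloud("wrist")
for c,Q in blobs(p,P): k=plane(Q);print(np.round(c),len(Q),rect(Q),np.percentile(Q[:,2],[2,50,98]),np.degrees(np.arctan(np.hypot(*k[:2]))),np.degrees(np.arctan2(k[1],k[0])))
move((.4655,-.0633),.042,51)
E
```

```text
[-0.34822883  0.33025034  0.42039539  2.1699421  -0.21168522  0.68006405
  1.11073295]
[482.  23.] 2958 (array([0.4529343 , 0.22311572]), (80.02342224121094, 63.595237731933594), 44.530250549316406) [0.00284755 0.02434608 0.0262704 ] 0.3114393481712369 89.84549138845821
[263. 220.] 4739 (array([ 0.4856821 , -0.07732772]), (84.261474609375, 64.1348648071289), -37.955909729003906) [0.00663845 0.04618428 0.05365853] 21.91408496343211 142.27360291619334
[102. 287.] 3875 (array([ 0.4419137 , -0.19474062]), (201.5143585205078, 76.92399597167969), 79.37576293945312) [0.00344355 0.0351503  0.04827648] 18.558238379581613 -153.8412046949189
shift [-0.003, 0.008, 0.345] turn [-0.0, -0.0, 0.002] world d mm [  1.9   1.1 -86.3]
```

Call:
{"method": "servo_tool", "body": {
  "commands": [
    [[0,0,0.12],[0,0,0]],
    [[0,0,0.2],[0,0,0]],
    [[0,0,0.22],[0,0,0]],
    [[0,0,0.24],[0,0,0]],
    [[0,0,0.26],[0,0,0]],
    [[0,0,0.28],[0,0,0]],
    [[0,0,0.3],[0,0,0]],
    [[0,0,0.32],[0,0,0]],
    [[0,0,0.335],[0,0,0]],
    [[0,0,0.34],[0,0,0]],
    [[0,0,0.345],[0,0,0]],
    [[0,0,0.345],[0,0,0]],
    [[0,0,0.345],[0,0,0]]
  ]
}}

```text
clock: 7.3
tcp_pos: [0.4637, -0.0644, 0.0427]
orientation: [-1.048, -2.961, -0.001]
contact_force: [-1.7, -0.2, 7.4]
grip_width: -0.0004
gripper_force: 3.7
```

Call:
{"method": "servo_tool", "body": {
  "commands": [
    [[0,0,-0.1],[0,0,0]],
    [[0,0,-0.25],[0,0,0]],
    [[0,0,-0.4],[0,0,0]],
    [[0,0,-0.4],[0,0,0]]
  ]
}}

```text
clock: 7.7
tcp_pos: [0.4667, -0.0649, 0.1464]
orientation: [1.046, 2.954, 0.005]
contact_force: [0.4, 0.4, -0.2]
grip_width: -0.0002
gripper_force: 0.0
```

```bash
python3 - <<'E'
from h import *
p,P=cloud("wrist")
for c,Q in blobs(p,P): k=plane(Q);print(np.round(c),len(Q),rect(Q),np.percentile(Q[:,2],[2,50,98]),np.degrees(np.arctan(np.hypot(*k[:2]))),np.degrees(np.arctan2(k[1],k[0])))
a=np.radians(-155.5);c=np.array([.442,-.253])+.025*np.array([np.cos(a),np.sin(a)]);print(c)
move(c,.13,114.5)
E
```

```text
[469.  21.] 2792 (array([0.45297772, 0.22555301]), (82.18304443359375, 62.852203369140625), 41.37324142456055) [0.00291591 0.02445419 0.02632128] 0.11027886552472586 108.40223982293259
[258. 208.] 5310 (array([ 0.48292078, -0.07716673]), (80.92569732666016, 66.72010803222656), -37.63700866699219) [0.01168685 0.02480921 0.02627458] 0.21416986889150857 -41.96618326053967
[108. 278.] 3944 (array([ 0.42729282, -0.21371112]), (233.9683837890625, 85.33988952636719), -71.1646842956543) [0.00397687 0.0344065  0.04823228] 18.537835885188034 -154.1712151271451
[ 0.41925097 -0.26336733]
shift [-0.356, -0.735, 0.056] turn [0.001, 0.004, -0.705] world d mm [ -46.3 -198.9  -14.4]
```

Call:
{"method": "servo_tool", "body": {
  "commands": [
    [[-0.05,-0.15,0.02],[0,0,0]],
    [[-0.15,-0.3,0.03],[0,0,0]],
    [[-0.22,-0.45,0.04],[0,0,0]],
    [[-0.3,-0.6,0.056],[0,0,0]],
    [[-0.356,-0.735,0.056],[0,0,0]],
    [[-0.356,-0.735,0.056],[0,0,0]],
    [[-0.356,-0.735,0.056],[0,0,0]]
  ]
}}

```text
clock: 8.45
tcp_pos: [0.4164, -0.2636, 0.1273]
orientation: [-1.051, -2.959, 0.0]
contact_force: [0.3, 1.1, -0.3]
grip_width: -0.0001
gripper_force: 0.0
```

```bash
python3 - <<'E'
from h import *
p,P=cloud("wrist")
for c,Q in blobs(p,P): k=plane(Q);print(np.round(c),len(Q),rect(Q),np.percentile(Q[:,2],[2,50,98]),np.degrees(np.arctan(np.hypot(*k[:2]))),np.degrees(np.arctan2(k[1],k[0])))
move((.42,-.263),.042,51)
E
```

```text
[455. 133.] 5329 (array([ 0.49166318, -0.06785001]), (89.26412200927734, 86.095703125), 52.454673767089844) [0.00397137 0.02465407 0.02622233] 0.25997908834073186 13.923502261114068
[285. 214.] 6893 (array([ 0.44791867, -0.25648834]), (93.3221664428711, 74.17794799804688), 24.491539001464844) [0.00809606 0.03692652 0.04850922] 18.412613171678025 -155.1828308518024
shift [-0.011, 0.006, 0.342] turn [-0.0, -0.001, 0.0] world d mm [  3.   -0.5 -85.4]
```

Call:
{"method": "servo_tool", "body": {
  "commands": [
    [[-0.011,0.006,0.12],[0,0,0]],
    [[-0.011,0.006,0.2],[0,0,0]],
    [[-0.011,0.006,0.22],[0,0,0]],
    [[-0.011,0.006,0.24],[0,0,0]],
    [[-0.011,0.006,0.26],[0,0,0]],
    [[-0.011,0.006,0.28],[0,0,0]],
    [[-0.011,0.006,0.3],[0,0,0]],
    [[-0.011,0.006,0.32],[0,0,0]],
    [[-0.011,0.006,0.335],[0,0,0]],
    [[-0.011,0.006,0.342],[0,0,0]],
    [[-0.011,0.006,0.344],[0,0,0]],
    [[-0.011,0.006,0.344],[0,0,0]]
  ]
}}

```text
clock: 9.7
tcp_pos: [0.4204, -0.264, 0.0427]
orientation: [-1.049, -2.961, -0.001]
contact_force: [-2.3, 1.5, 7.3]
grip_width: -0.0
gripper_force: 4.0
```

Call:
{"method": "servo_tool", "body": {
  "commands": [
    [[0,0,-0.1],[0,0,0]],
    [[0,0,-0.25],[0,0,0]],
    [[0,0,-0.4],[0,0,0]],
    [[0,0,-0.4],[0,0,0]]
  ],
  "claw": 0
}}

```text
clock: 10.1
tcp_pos: [0.423, -0.2655, 0.1464]
orientation: [1.046, 2.954, 0.0]
contact_force: [0.4, 0.2, -0.2]
grip_width: 0.0578
gripper_force: 0.0
```

```bash
python3 - <<'E'
from h import *
print(r.get_obs()["joints"])
for n in("wrist","top"):
  p,P=cloud(n);cv2.imwrite(f"pics/{n}2.png",p[:,:,::-1])
  for c,Q in blobs(p,P): k=plane(Q);print(np.round(c),len(Q),rect(Q),np.percentile(Q[:,2],[2,50,98]),np.degrees(np.arctan(np.hypot(*k[:2]))))
E
```

```text
[ 0.02392323  0.35193114  0.50091571  2.09737782 -0.24989618  0.74026828
  1.57367707]
[442. 124.] 4927 (array([ 0.49067813, -0.07019962]), (85.42630767822266, 84.58341979980469), 53.30958557128906) [0.00401462 0.02467147 0.02625481] 0.2280000402929767
[278. 198.] 6334 (array([ 0.44542825, -0.2565929 ]), (90.27146911621094, 72.50802612304688), 24.543270111083984) [0.01327587 0.02480198 0.02613956] 0.27804278774762303
[177. 141.] 536 (array([0.7503371 , 0.21717279]), (73.31588745117188, 72.40605163574219), 47.45089340209961) [0.01483442 0.02683433 0.032588  ] 1.2992298256149624
[278. 236.] 640 (array([ 0.4853457 , -0.07686969]), (81.85821533203125, 63.51266098022461), -37.247901916503906) [0.00788159 0.02318541 0.02951597] 1.039099763194224
[167. 245.] 676 (array([0.45178607, 0.22845993]), (82.85771942138672, 66.31160736083984), 40.493228912353516) [0.01176445 0.02346662 0.0290135 ] 0.47347777897781684
[339. 256.] 473 (array([ 0.43542627, -0.24341388]), (85.47756958007812, 54.18446350097656), 31.19649314880371) [0.00611548 0.02331563 0.20747392] 0.9060944994920295
```

View pics/wrist2.png

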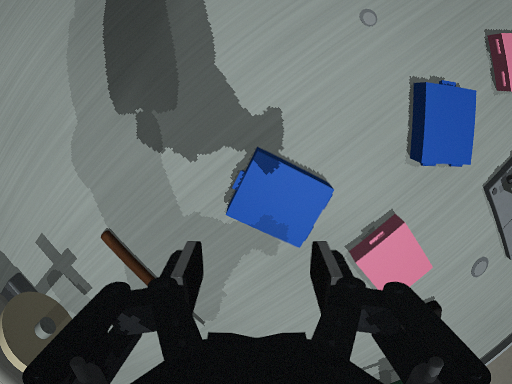

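The wrist view shows case 3 at (278,198) and case 1 at (442,124), both shut with no gap. Next I'll fly over the stand to measure it precisely.

```bash
python3 - <<'E'
from h import *
move((.60,-.01),.25,91)
E
```

```text
shift [0.081, 1.24, -0.427] turn [0.0, 0.001, -0.444] world d mm [178.9 253.8 107. ]
```

Call:
{"method": "servo_tool", "body": {
  "commands": [
    [[0.02,0.15,-0.1],[0,0,0]],
    [[0.04,0.3,-0.2],[0,0,0]],
    [[0.04,0.45,-0.3],[0,0,0]],
    [[0.04,0.6,-0.42],[0,0,0]],
    [[0.04,0.62,-0.427],[0,0,0]],
    [[0.04,0.62,-0.427],[0,0,0]]
  ]
}}

```text
clock: 10.8
tcp_pos: [0.5107, -0.1356, 0.2483]
orientation: [-1.043, -2.963, 0.0]
contact_force: [-1.0, -0.7, -0.2]
grip_width: 0.0851
gripper_force: 0.0
```

Call:
{"method": "servo_tool", "body": {
  "commands": [
    [[0.02,0.15,0],[0,0,-0.09]],
    [[0.04,0.3,0],[0,0,-0.18]],
    [[0.04,0.45,0],[0,0,-0.27]],
    [[0.04,0.6,0],[0,0,-0.36]],
    [[0.04,0.62,0],[0,0,-0.444]],
    [[0.04,0.62,0],[0,0,-0.444]],
    [[0.04,0.62,0],[0,0,-0.444]],
    [[0.04,0.62,0],[0,0,-0.444]]
  ]
}}

```text
clock: 11.6
tcp_pos: [0.5988, -0.0125, 0.2483]
orientation: [0.018, -3.14, 0.001]
contact_force: [-0.3, -0.2, -0.1]
grip_width: 0.0853
gripper_force: 0.0
```

```bash
cat >> h.py <<'E'
def case(n,near=None,z0=.020,z1=.032):
    "lid top rect of blue blobs: centre, size, axis deg, zmean"
    p,P=cloud(n);out=[]
    for c,Q in blobs(p,P):
        q=Q[(Q[:,2]>z0)&(Q[:,2]<z1)]
        if len(q)<100 or near is not None and np.linalg.norm(np.median(q[:,:2],0)-near)>.04: continue
        k=plane(q);ce,s,a=rect(q);print(np.round(c),len(q),"ctr",ce.round(4),"size",np.round(s,1),"ang",round(a,1),"z",np.median(q[:,2]).round(4),"tilt",np.degrees(np.arctan(np.hypot(*k[:2]))).round(2))
    return p,P
E
python3 - <<'E'
from h import *
p,P=cloud("wrist");cv2.imwrite("pics/w3.png",p[:,:,::-1])
print([b for b in r.mark_of("wrist","stand_mid")][:2])
b=r.mark_of("wrist","stand_mid")
if b: u,v=np.round(b[0]["uv"]).astype(int);print(P[v,u])
W=P.reshape(-1,3);W=W[np.isfinite(W[:,2])]
near=(abs(W[:,0]-.655)<.1)&(abs(W[:,1]+.008)<.07)
s=W[near&(W[:,2]>.025)&(W[:,2]<.036)];print("stops",len(s),rect(s),np.median(s[:,2]))
h=W[near&(W[:,2]>.009)&(W[:,2]<.016)];print("plate",len(h),rect(h),np.median(h[:,2]))
print(r.get_obs()["tcp_pos"],r.get_obs()["joints"])
case("wrist")
E
```

```text
[{'uv': [259.6, 212.3], 'confidence': 0.92}]
[ 0.65762529 -0.0074575   0.01320461]
stops 782 (array([ 0.65623358, -0.00817331]), (131.867431640625, 50.138465881347656), 1.4540231227874756) 0.03050341260937023
plate 6027 (array([ 0.65626697, -0.00859251]), (136.9110565185547, 92.84074401855469), 1.8501460552215576) 0.012984401614415664
[ 0.5994233  -0.01136507  0.2489971 ] [-0.32711762  0.36239     0.3124596   1.76108634 -0.12665312  1.03808474
  1.61606085]
[78. 55.] 2140 ctr [ 0.4417 -0.2544] size [77.8 65.8] ang 23.9 z 0.0247 tilt 0.14
[435.  68.] 2190 ctr [0.4532 0.2274] size [77.  66.1] ang 40.7 z 0.0246 tilt 0.13
[202.  75.] 3378 ctr [ 0.4868 -0.0775] size [76.8 64.4] ang -37.4 z 0.0247 tilt 0.08
[403. 268.] 1312 ctr [0.7473 0.2176] size [73.5 65.3] ang 63.2 z 0.0285 tilt 0.98
```

View pics/w3.png

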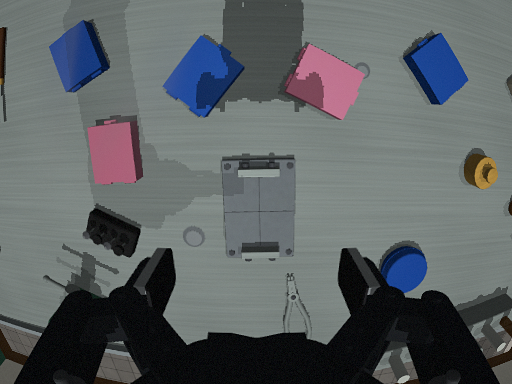

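The view shows the stand with its crossed lines at (259,212), free, and all the cases shut. Now to hover over case 1.

```bash
python3 - <<'E'
from h import *
move((.4868,-.0775),.12,52.6)
E
```

```text
shift [0.455, -0.259, 0.516] turn [-0.0, -0.0, 0.425] world d mm [-112.8  -66.5 -129.1]
```

Call:
{"method": "servo_tool", "body": {
  "commands": [
    [[0.1,-0.05,0.1],[0,0,0.09]],
    [[0.2,-0.1,0.2],[0,0,0.18]],
    [[0.3,-0.15,0.3],[0,0,0.27]],
    [[0.4,-0.2,0.4],[0,0,0.36]],
    [[0.455,-0.259,0.5],[0,0,0.425]],
    [[0.455,-0.259,0.516],[0,0,0.425]],
    [[0.455,-0.259,0.516],[0,0,0.425]],
    [[0.455,-0.259,0.516],[0,0,0.425]]
  ]
}}

```text
clock: 12.6
tcp_pos: [0.4892, -0.0763, 0.1211]
orientation: [0.999, 2.976, 0.002]
contact_force: [0.5, 0.1, 0.1]
grip_width: 0.0854
gripper_force: 0.0
```

```bash
python3 - <<'E'
from h import *
case("wrist",(.485,-.0775))
move((.4868,-.0775),.024,52.6)
E
```

```text
[253. 196.] 7351 ctr [ 0.4858 -0.0775] size [76.7 63.8] ang -37.7 z 0.0248 tilt 0.22
shift [0.006, -0.011, 0.389] turn [0.001, 0.001, 0.003] world d mm [ -2.4  -1.3 -97.2]
```

Call:
{"method": "servo_tool", "body": {
  "commands": [
    [[0.008,-0.009,0.15],[0,0,0]],
    [[0.008,-0.009,0.3],[0,0,0]],
    [[0.008,-0.009,0.36],[0,0,0]],
    [[0.008,-0.009,0.39],[0,0,0]],
    [[0.008,-0.009,0.417],[0,0,0]],
    [[0.008,-0.009,0.417],[0,0,0]]
  ]
}}

```text
clock: 13.25
tcp_pos: [0.4851, -0.0774, 0.016]
orientation: [1.003, 2.976, 0.001]
contact_force: [0.2, -0.1, 0.2]
grip_width: 0.0853
gripper_force: 0.0
```

Call:
{"method": "servo_tool", "body": {
  "commands": [
    [[0,0,0],[0,0,0]],
    [[0,0,0],[0,0,0]],
    [[0,0,0],[0,0,0]],
    [[0,0,0],[0,0,0]],
    [[0,0,0],[0,0,0]],
    [[0,0,0],[0,0,0]]
  ],
  "claw": 1,
  "squeeze": 50
}}

```text
clock: 13.85
tcp_pos: [0.4852, -0.0775, 0.0168]
orientation: [1.003, 2.975, 0.001]
contact_force: [-0.7, 0.8, 6.9]
grip_width: 0.0632
gripper_force: 54.7
```

Call:
{"method": "servo_tool", "body": {
  "commands": [
    [[0,0,-0.05],[0,0,0]],
    [[0,0,-0.15],[0,0,0]],
    [[0,0,-0.3],[0,0,0]],
    [[0,0,-0.4],[0,0,0]],
    [[0,0,-0.4],[0,0,0]]
  ]
}}

```text
clock: 14.35
tcp_pos: [0.4865, -0.0778, 0.1196]
orientation: [1.002, 2.971, 0.004]
contact_force: [0.7, 0.2, -0.9]
grip_width: 0.0629
gripper_force: 55.8
```

```bash
python3 - <<'E'
from h import *
M=T();print(M.round(4))
p,P=case("wrist",None,.02,.15);cv2.imwrite("pics/w4.png",p[:,:,::-1])
move((.6562,-.0083),.13,91.7)
E
```

```text
[[-7.956e-01  6.058e-01  6.700e-03  4.865e-01]
 [ 6.058e-01  7.956e-01  5.000e-04 -7.780e-02]
 [-5.000e-03  4.500e-03 -1.000e+00  1.196e-01]
 [ 0.000e+00  0.000e+00  0.000e+00  1.000e+00]]
[488.  13.] 873 ctr [0.4752 0.2086] size [73.6 34.1] ang 69.6 z 0.0247 tilt 1.19
[256. 259.] 19794 ctr [ 0.4848 -0.0772] size [81.6 64.8] ang -37.9 z 0.1273 tilt 0.57
[ 90. 260.] 2971 ctr [ 0.4432 -0.2534] size [79.7 66.5] ang 24.3 z 0.0248 tilt 0.45
shift [-0.376, 0.634, -0.046] turn [0.001, 0.002, -0.433] world d mm [170.7  69.2  12.2]
```

Call:
{"method": "servo_tool", "body": {
  "commands": [
    [[-0.08,0.12,-0.046],[0,0,-0.09]],
    [[-0.16,0.25,-0.046],[0,0,-0.18]],
    [[-0.24,0.38,-0.046],[0,0,-0.27]],
    [[-0.32,0.52,-0.046],[0,0,-0.36]],
    [[-0.38,0.637,-0.046],[0,0,-0.433]],
    [[-0.38,0.637,-0.046],[0,0,-0.433]],
    [[-0.38,0.637,-0.046],[0,0,-0.433]],
    [[-0.38,0.637,-0.046],[0,0,-0.433]]
  ]
}}

```text
clock: 15.2
tcp_pos: [0.6547, -0.0094, 0.1262]
orientation: [0.044, -3.138, 0.001]
contact_force: [0.3, -0.6, -0.9]
grip_width: 0.0631
gripper_force: 55.7
```

```bash
python3 - <<'E'
from h import *
p,P=case("wrist",None,.02,.16);cv2.imwrite("pics/w4.png",p[:,:,::-1])
s=P[np.isfinite(P[...,2])];
move((.6574,-.0083),.03,91.7)
E
```

```text
[21. 15.] 916 ctr [ 0.4743 -0.2492] size [69.7 38.8] ang 74.5 z 0.0245 tilt 1.23
[491.  25.] 1448 ctr [0.4718 0.2235] size [61.5 61.2] ang -71.0 z 0.0245 tilt 0.47
[256. 259.] 19798 ctr [ 0.6527 -0.0097] size [81.8 64.3] ang 1.3 z 0.1339 tilt 0.1
[451. 283.] 2118 ctr [0.7492 0.2172] size [73.2 69.6] ang 50.1 z 0.0284 tilt 0.81
shift [-0.011, 0.004, 0.386] turn [-0.0, -0.001, -0.001] world d mm [  2.6   1.1 -96.6]
```

View pics/w4.png

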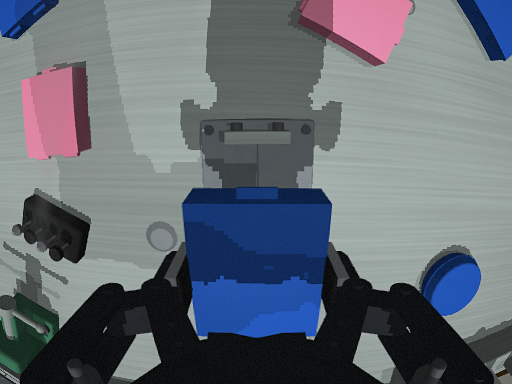

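Case 1 is held square above the stand, at (256,260) in the view. I'll lower it and let go.

Call:
{"method": "servo_tool", "body": {
  "commands": [
    [[-0.011,0.004,0.12],[0,0,0]],
    [[-0.011,0.004,0.22],[0,0,0]],
    [[-0.011,0.004,0.3],[0,0,0]],
    [[-0.011,0.004,0.34],[0,0,0]],
    [[-0.011,0.004,0.36],[0,0,0]],
    [[-0.011,0.004,0.375],[0,0,0]],
    [[-0.011,0.004,0.383],[0,0,0]],
    [[-0.011,0.004,0.386],[0,0,0]],
    [[-0.011,0.004,0.386],[0,0,0]]
  ]
}}

```text
clock: 16.15
tcp_pos: [0.6595, -0.0073, 0.0313]
orientation: [-0.047, 3.14, 0.0]
contact_force: [-0.2, 0.7, -1.6]
grip_width: 0.063
gripper_force: 55.7
```

Call:
{"method": "servo_tool", "body": {
  "commands": [
    [[0,0,0],[0,0,0]],
    [[0,0,0],[0,0,0]],
    [[0,0,0],[0,0,0]],
    [[0,0,0],[0,0,0]],
    [[0,0,-0.05],[0,0,0]],
    [[0,0,-0.15],[0,0,0]],
    [[0,0,-0.3],[0,0,0]],
    [[0,0,-0.4],[0,0,0]],
    [[0,0,-0.5],[0,0,0]],
    [[0,0,-0.5],[0,0,0]]
  ],
  "claw": 0
}}

```text
clock: 17.15
tcp_pos: [0.6617, -0.0075, 0.161]
orientation: [-0.046, 3.133, 0.001]
contact_force: [0.7, -0.0, -0.2]
grip_width: 0.0854
gripper_force: 0.0
```

```bash
python3 - <<'E'
from h import *
case("wrist",None,.02,.16)
M=T();print(M[:3,3])
move((.4417,-.2544),.12,114.3)
E
```

```text
[37. 13.] 872 ctr [ 0.4735 -0.2531] size [76.1 37.9] ang 75.2 z 0.0245 tilt 0.53
[477.  23.] 1854 ctr [0.4572 0.2302] size [66.4 65.9] ang 40.8 z 0.0245 tilt 0.3
[256. 187.] 6259 ctr [ 0.6619 -0.0076] size [88.6 63.9] ang 1.8 z 0.0368 tilt 0.11
[437. 263.] 2057 ctr [0.7496 0.2153] size [74.6 70.4] ang 84.9 z 0.0284 tilt 1.02
[ 0.66049652 -0.00739916  0.15865526]
shift [0.905, -0.962, 0.15] turn [-0.0, 0.003, -0.251] world d mm [-218.8 -247.   -38.7]
```

```bash
python3 - <<'E'
from h import *
for i in range(2):
    print(T()[:3,3]);p,P=case("wrist",(.66,-.008),.034,.045)
W=P[np.isfinite(P[...,2])];s=W[(abs(W[:,0]-.655)<.1)&(abs(W[:,1]+.008)<.026)&(W[:,2]>.027)&(W[:,2]<.0325)];
for q in (s[s[:,0]<.61],s[s[:,0]>.70]): print(len(q),rect(q))
E
```

```text
[ 0.66049652 -0.00739916  0.15865526]
[256. 189.] 6047 ctr [ 0.66   -0.0076] size [76.9 63.9] ang 1.5 z 0.0368 tilt 0.2
[ 0.65942228 -0.00724485  0.15694302]
[256. 191.] 6124 ctr [ 0.6603 -0.0076] size [77.5 63.9] ang 1.7 z 0.0369 tilt 0.24
632 (array([ 0.59803943, -0.00998547]), (48.18890380859375, 15.248201370239258), -88.38191151618958)
543 (array([ 0.71141736, -0.00709513]), (49.59346389770508, 19.937929153442383), -89.16963303089142)
```

```bash
python3 - <<'E'
from h import *
print(T()[:3,3]);p,P=cloud("wrist");cv2.imwrite("pics/w5.png",p[:,:,::-1]);print(T()[:3,3])
W=P[np.isfinite(P[...,2])];W=W[(abs(W[:,0]-.655)<.1)&(abs(W[:,1]+.008)<.02)]
for a,b in((.0285,.0325),(.035,.04)):
    x=np.sort(W[(W[:,2]>a)&(W[:,2]<b),0]);i=np.where(np.diff(x)>.006)[0];
    for g in np.split(x,i+1):
        if len(g)>15: print(a,len(g),np.percentile(g,[2,98]).round(4))
b=r.mark_of("wrist","stand");print([(x["uv"],x["confidence"]) for x in b]); 
print(P[int(b[0]["uv"][1]),int(b[0]["uv"][0])])
W=P[np.isfinite(P[...,2])];W=W[(abs(W[:,0]-.655)<.1)&(abs(W[:,1]+.008)<.06)];h=W[(W[:,2]>.0095)&(W[:,2]<.0155)];print(rect(h),h[:,0].min(),h[:,0].max())
E
```

```text
[ 0.65873345 -0.00717014  0.15576744]
[ 0.6583794  -0.00716197  0.15507628]
0.0285 571 [0.5966 0.6065]
0.0285 139 [0.6174 0.6222]
0.0285 418 [0.706 0.716]
0.035 3876 [0.6232 0.6965]
[]Traceback (most recent call last):
  File "<stdin>", line 9, in <module>
IndexError: list index out of range
```

View pics/w5.png

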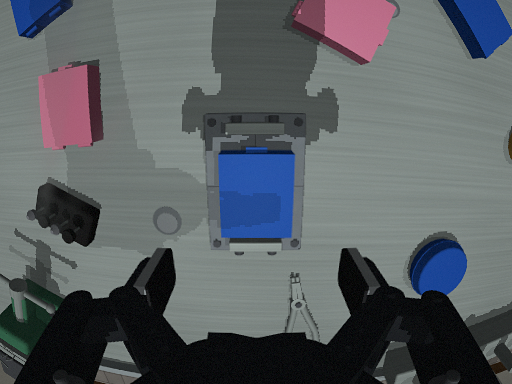

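Case 1 lies on the stand at (257,195), square and shut, about 3.5 mm off centre toward +x, which is within tolerance. Next is case 3.

```bash
python3 - <<'E'
from h import *
print(r.get_obs()["joints"],r.get_obs()["clock"])
move((.4417,-.2544),.12,114.3)
E
```

```text
[-0.26465442  0.55603383  0.25442137  1.69355731 -0.16832905  0.91561947
  1.65686975] 17.4
shift [0.895, -0.963, 0.141] turn [0.0, -0.001, -0.251] world d mm [-216.5 -247.2  -34.7]
```

Call:
{"method": "servo_tool", "body": {
  "commands": [
    [[0.13,-0.14,0],[0,0,-0.06]],
    [[0.26,-0.28,0],[0,0,-0.12]],
    [[0.39,-0.42,0],[0,0,-0.18]],
    [[0.52,-0.56,0],[0,0,-0.251]],
    [[0.65,-0.7,0.05],[0,0,-0.251]],
    [[0.78,-0.84,0.1],[0,0,-0.251]],
    [[0.895,-0.963,0.141],[0,0,-0.251]],
    [[0.895,-0.963,0.141],[0,0,-0.251]],
    [[0.895,-0.963,0.141],[0,0,-0.251]],
    [[0.895,-0.963,0.141],[0,0,-0.251]],
    [[0.895,-0.963,0.141],[0,0,-0.251]],
    [[0.895,-0.963,0.141],[0,0,-0.251]]
  ]
}}

```text
clock: 18.6
tcp_pos: [0.4436, -0.2535, 0.1206]
orientation: [-0.665, 3.07, 0.0]
contact_force: [-0.6, 0.2, 0.5]
grip_width: 0.0852
gripper_force: 0.0
```

```bash
python3 - <<'E'
from h import *
case("wrist",(.4417,-.2544));case("wrist",(.4417,-.2544))
move((.4417,-.2544),.02,114.3)
E
```

```text
[257. 197.] 7352 ctr [ 0.4415 -0.2545] size [76.6 63.8] ang 24.4 z 0.0248 tilt 0.26
[257. 197.] 7355 ctr [ 0.4415 -0.2546] size [76.4 63.8] ang 24.6 z 0.0249 tilt 0.25
shift [0.006, 0.001, 0.402] turn [-0.0, 0.0, 0.001] world d mm [  -1.5   -0.5 -100.6]
```

Call:
{"method": "servo_tool", "body": {
  "commands": [
    [[0.007,0.001,0.15],[0,0,0]],
    [[0.007,0.001,0.3],[0,0,0]],
    [[0.007,0.001,0.36],[0,0,0]],
    [[0.007,0.001,0.39],[0,0,0]],
    [[0.007,0.001,0.402],[0,0,0]],
    [[0.007,0.001,0.402],[0,0,0]],
    [[0.007,0.001,0.402],[0,0,0]]
  ]
}}

```text
clock: 19.4
tcp_pos: [0.4417, -0.2554, 0.021]
orientation: [-0.661, 3.07, -0.002]
contact_force: [-0.1, -0.5, 0.8]
grip_width: 0.085
gripper_force: 0.0
```

Call:
{"method": "servo_tool", "body": {
  "commands": [
    [[0,0,0],[0,0,0]],
    [[0,0,0],[0,0,0]],
    [[0,0,0],[0,0,0]],
    [[0,0,0],[0,0,0]],
    [[0,0,0],[0,0,0]],
    [[0,0,0],[0,0,0]]
  ],
  "claw": 1,
  "squeeze": 50
}}

```text
clock: 20.0
tcp_pos: [0.4414, -0.2553, 0.0209]
orientation: [-0.661, 3.07, -0.001]
contact_force: [-1.0, 0.6, 5.5]
grip_width: 0.0628
gripper_force: 53.8
```

Call:
{"method": "servo_tool", "body": {
  "commands": [
    [[0,0,-0.05],[0,0,0]],
    [[0,0,-0.15],[0,0,0]],
    [[0,0,-0.3],[0,0,0]],
    [[0,0,-0.44],[0,0,0]],
    [[0,0,-0.44],[0,0,0]],
    [[0,0,-0.44],[0,0,0]],
    [[0,0,-0.44],[0,0,0]],
    [[0,0,-0.44],[0,0,0]]
  ]
}}

```text
clock: 20.8
tcp_pos: [0.44, -0.2546, 0.1289]
orientation: [0.661, -3.069, -0.002]
contact_force: [0.5, 0.5, -0.7]
grip_width: 0.0628
gripper_force: 55.8
```

```bash
python3 - <<'E'
from h import *
case("wrist",None,.034,.16)
print(r.get_obs()["tcp_pos"]);move((.6575,-.0080),.14,91.7)
E
```

```text
[256. 256.] 19124 ctr [ 0.4385 -0.2556] size [82.2 64.6] ang 24.6 z 0.1325 tilt 0.2
[ 0.44006524 -0.2546736   0.12892012]
shift [-1.199, 0.542, -0.045] turn [0.001, -0.001, 0.251] world d mm [217.4 246.7  11.1]
```

Call:
{"method": "servo_tool", "body": {
  "commands": [
    [[-0.1,0.04,-0.045],[0,0,0]],
    [[-0.25,0.11,-0.045],[0,0,0]],
    [[-0.4,0.18,-0.045],[0,0,0]],
    [[-0.55,0.25,-0.045],[0,0,0]],
    [[-0.6,0.27,-0.045],[0,0,0]]
  ]
}}

```text
clock: 21.35
tcp_pos: [0.5524, -0.1267, 0.1403]
orientation: [-0.67, 3.069, 0.003]
contact_force: [-0.1, 0.7, -0.4]
grip_width: 0.0625
gripper_force: 55.8
```

Call:
{"method": "servo_tool", "body": {
  "commands": [
    [[-0.12,0.05,0],[0,0,0.06]],
    [[-0.24,0.11,0],[0,0,0.12]],
    [[-0.36,0.16,0],[0,0,0.18]],
    [[-0.48,0.22,0],[0,0,0.251]],
    [[-0.599,0.272,0],[0,0,0.251]],
    [[-0.599,0.272,0],[0,0,0.251]],
    [[-0.599,0.272,0],[0,0,0.251]],
    [[-0.599,0.272,0],[0,0,0.251]],
    [[-0.599,0.272,0],[0,0,0.251]],
    [[-0.599,0.272,0],[0,0,0.251]],
    [[-0.599,0.272,0],[0,0,0.251]],
    [[-0.599,0.272,0],[0,0,0.251]]
  ]
}}

```text
clock: 22.55
tcp_pos: [0.6583, -0.0085, 0.1415]
orientation: [-0.046, 3.141, 0.0]
contact_force: [0.8, -0.5, -1.6]
grip_width: 0.0627
gripper_force: 55.8
```

```bash
python3 - <<'E'
from h import *
p,P=cloud("wrist");cv2.imwrite("pics/w6.png",p[:,:,::-1])
for c,Q in blobs(p,P): print(np.round(c),len(Q),np.median(Q[:,2]),rect(Q))
print(r.get_obs()["tcp_pos"],r.get_obs()["grip_width"]);move((.6575,-.0080),.058,91.7)
E
```

```text
[486.  24.] 2529 0.024051747258175132 (array([0.46545163, 0.23862788]), (99.53581237792969, 65.73761749267578), -72.51199722290039)
[256. 245.] 21732 0.14490466844180402 (array([ 0.65635089, -0.00709093]), (82.07527923583984, 68.91708374023438), 1.5165804624557495)
[444. 274.] 2659 0.028130251629175984 (array([0.72138239, 0.16262833]), (266.2039489746094, 74.65755462646484), 61.74346923828125)
[ 0.65829872 -0.00842102  0.14138876] 0.06272385006887264
shift [0.003, 0.002, 0.334] turn [0.0, 0.0, -0.0] world d mm [ -0.8   0.4 -83.4]
```

Call:
{"method": "servo_tool", "body": {
  "commands": [
    [[0.003,0.002,0.12],[0,0,0]],
    [[0.003,0.002,0.22],[0,0,0]],
    [[0.003,0.002,0.28],[0,0,0]],
    [[0.003,0.002,0.31],[0,0,0]],
    [[0.003,0.002,0.325],[0,0,0]],
    [[0.003,0.002,0.332],[0,0,0]],
    [[0.003,0.002,0.336],[0,0,0]],
    [[0.003,0.002,0.336],[0,0,0]],
    [[0.003,0.002,0.336],[0,0,0]],
    [[0.003,0.002,0.336],[0,0,0]]
  ]
}}

```text
clock: 23.6
tcp_pos: [0.6578, -0.0077, 0.0577]
orientation: [-0.047, 3.141, 0.0]
contact_force: [-0.7, 0.1, -1.5]
grip_width: 0.0629
gripper_force: 55.7
```

Call:
{"method": "servo_tool", "body": {
  "commands": [
    [[0,0,0],[0,0,0]],
    [[0,0,0],[0,0,0]],
    [[0,0,0],[0,0,0]],
    [[0,0,0],[0,0,0]],
    [[0,0,-0.05],[0,0,0]],
    [[0,0,-0.15],[0,0,0]],
    [[0,0,-0.3],[0,0,0]],
    [[0,0,-0.4],[0,0,0]],
    [[0,0,-0.45],[0,0,0]],
    [[0,0,-0.45],[0,0,0]],
    [[0,0,-0.45],[0,0,0]],
    [[0,0,-0.45],[0,0,0]],
    [[0,0,-0.45],[0,0,0]]
  ],
  "claw": 0
}}

```text
clock: 24.9
tcp_pos: [0.6567, -0.0077, 0.1682]
orientation: [0.047, -3.139, 0.0]
contact_force: [0.0, 0.6, -0.3]
grip_width: 0.0854
gripper_force: 0.0
```

```bash
python3 - <<'E'
from h import *
p,P=case("wrist",(.658,-.008),.057,.07);cv2.imwrite("pics/w7.png",p[:,:,::-1])
case("wrist",None,.02,.03)
print(T()[:3,3]);move((.4532,.2274),.12,130.7)
move((.4532,.2274),.12,130.7-180)
E
```

```text
[256. 196.] 6697 ctr [ 0.6582 -0.008 ] size [76.5 63.7] ang 1.9 z 0.0608 tilt 0.25
[471.  26.] 2152 ctr [0.4534 0.2277] size [75.7 67. ] ang 40.5 z 0.0245 tilt 0.3
[433. 264.] 1880 ctr [0.7488 0.2154] size [73.3 69.1] ang 88.1 z 0.0283 tilt 0.72
[ 0.65710502 -0.00779549  0.16870216]
shift [0.787, 0.965, 0.196] turn [0.0, -0.001, -0.433] world d mm [-203.9  235.2  -48.7]
shift [0.787, 0.965, 0.196] turn [0.0, -0.001, -0.433] world d mm [-203.9  235.2  -48.7]
```

View pics/w7.png

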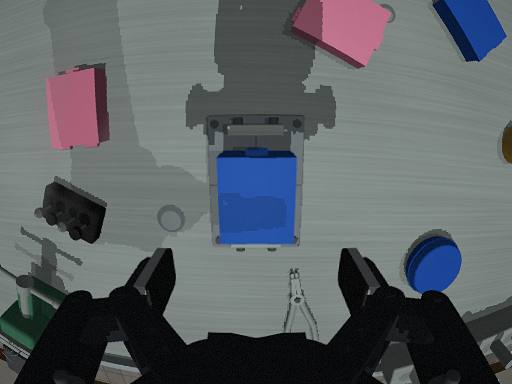

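Two cases are now piled squarely at (257,197). Next is case 2.

Call:
{"method": "servo_tool", "body": {
  "commands": [
    [[0.11,0.13,0],[0,0,-0.06]],
    [[0.22,0.27,0],[0,0,-0.12]],
    [[0.33,0.4,0],[0,0,-0.18]],
    [[0.44,0.54,0],[0,0,-0.24]],
    [[0.55,0.68,0.05],[0,0,-0.3]],
    [[0.66,0.81,0.1],[0,0,-0.36]],
    [[0.787,0.965,0.196],[0,0,-0.433]],
    [[0.787,0.965,0.196],[0,0,-0.433]],
    [[0.787,0.965,0.196],[0,0,-0.433]],
    [[0.787,0.965,0.196],[0,0,-0.433]],
    [[0.787,0.965,0.196],[0,0,-0.433]],
    [[0.787,0.965,0.196],[0,0,-0.433]]
  ]
}}

```text
clock: 26.2
tcp_pos: [0.455, 0.2265, 0.1212]
orientation: [-1.087, 2.946, -0.0]
contact_force: [0.6, -0.1, -0.4]
grip_width: 0.0854
gripper_force: 0.0
```

```bash
python3 - <<'E'
from h import *
case("wrist",(.4532,.2274));case("wrist",(.4532,.2274))
move((.4532,.2274),.02,130.7)
E
```

```text
[259. 198.] 7322 ctr [0.4529 0.2275] size [76.7 63.7] ang 40.5 z 0.0248 tilt 0.25
[259. 198.] 7324 ctr [0.4529 0.2276] size [76.9 63.9] ang 40.6 z 0.0248 tilt 0.19
shift [0.003, 0.005, 0.404] turn [-0.0, 0.0, -0.001] world d mm [  -1.3    0.6 -101.1]
```

Call:
{"method": "servo_tool", "body": {
  "commands": [
    [[0.004,0.006,0.15],[0,0,0]],
    [[0.004,0.006,0.3],[0,0,0]],
    [[0.004,0.006,0.36],[0,0,0]],
    [[0.004,0.006,0.39],[0,0,0]],
    [[0.004,0.006,0.402],[0,0,0]],
    [[0.004,0.006,0.402],[0,0,0]],
    [[0.004,0.006,0.402],[0,0,0]]
  ]
}}

```text
clock: 27.0
tcp_pos: [0.4528, 0.2284, 0.0212]
orientation: [-1.091, 2.944, 0.001]
contact_force: [0.4, -0.4, -0.2]
grip_width: 0.0853
gripper_force: 0.0
```

Call:
{"method": "servo_tool", "body": {
  "commands": [
    [[0,0,0],[0,0,0]],
    [[0,0,0],[0,0,0]],
    [[0,0,0],[0,0,0]],
    [[0,0,0],[0,0,0]],
    [[0,0,0],[0,0,0]],
    [[0,0,0],[0,0,0]]
  ],
  "claw": 1,
  "squeeze": 50
}}

```text
clock: 27.6
tcp_pos: [0.4525, 0.2283, 0.0212]
orientation: [-1.091, 2.945, 0.001]
contact_force: [-0.4, -1.2, 5.8]
grip_width: 0.0628
gripper_force: 53.8
```

Call:
{"method": "servo_tool", "body": {
  "commands": [
    [[0,0,-0.05],[0,0,0]],
    [[0,0,-0.15],[0,0,0]],
    [[0,0,-0.3],[0,0,0]],
    [[0,0,-0.45],[0,0,0]],
    [[0,0,-0.55],[0,0,0]],
    [[0,0,-0.55],[0,0,0]],
    [[0,0,-0.55],[0,0,0]],
    [[0,0,-0.55],[0,0,0]],
    [[0,0,-0.55],[0,0,0]]
  ]
}}

```text
clock: 28.5
tcp_pos: [0.4512, 0.2275, 0.1566]
orientation: [1.091, -2.943, 0.001]
contact_force: [-0.7, 0.3, -1.0]
grip_width: 0.0625
gripper_force: 56.1
```

```bash
python3 - <<'E'
from h import *
case("wrist",None,.034,.19)
print(r.get_obs()["tcp_pos"]);move((.6575,-.0080),.155,91.7)
E
```

```text
[ 10. 199.] 732 ctr [0.6521 0.0219] size [84.  31.7] ang 25.1 z 0.0455 tilt 25.85
[256. 255.] 19174 ctr [0.4497 0.2258] size [82.  65.4] ang 41.3 z 0.1599 tilt 0.02
[0.45130489 0.22758651 0.15663428]
shift [-0.011, -1.252, 0.006] turn [-0.0, -0.002, 0.433] world d mm [ 206.2 -235.6   -1.6]
```

Call:
{"method": "servo_tool", "body": {
  "commands": [
    [[0,-0.1,0],[0,0,0]],
    [[0,-0.25,0],[0,0,0]],
    [[0,-0.4,0],[0,0,0]],
    [[0,-0.55,0],[0,0,0]],
    [[0,-0.6,0],[0,0,0]]
  ]
}}

```text
clock: 29.05
tcp_pos: [0.5518, 0.1099, 0.1571]
orientation: [1.084, -2.948, 0.003]
contact_force: [-1.2, -0.5, -1.2]
grip_width: 0.0629
gripper_force: 56.1
```

Call:
{"method": "servo_tool", "body": {
  "commands": [
    [[0,-0.13,0],[0,0,0.08]],
    [[0,-0.26,0],[0,0,0.16]],
    [[0,-0.4,0],[0,0,0.24]],
    [[-0.005,-0.53,0],[0,0,0.32]],
    [[-0.011,-0.652,0],[0,0,0.4]],
    [[-0.011,-0.652,0],[0,0,0.433]],
    [[-0.011,-0.652,0],[0,0,0.433]],
    [[-0.011,-0.652,0],[0,0,0.433]],
    [[-0.011,-0.652,0],[0,0,0.433]],
    [[-0.011,-0.652,0],[0,0,0.433]],
    [[-0.011,-0.652,0],[0,0,0.433]],
    [[-0.011,-0.652,0],[0,0,0.433]]
  ]
}}

```text
clock: 30.25
tcp_pos: [0.658, -0.0073, 0.1579]
orientation: [-0.048, 3.141, 0.0]
contact_force: [0.9, 0.6, -0.7]
grip_width: 0.0628
gripper_force: 56.0
```

```bash
python3 - <<'E'
from h import *
p,P=cloud("wrist")
for c,Q in blobs(p,P): print(np.round(c),len(Q),np.median(Q[:,2]),rect(Q))
print(r.get_obs()["tcp_pos"],r.get_obs()["grip_width"]);move((.6575,-.0080),.0818,91.7)
E
```

```text
[256. 244.] 21887 0.16105558442630347 (array([0.7243822 , 0.00869669]), (224.23426818847656, 78.57981872558594), 12.826894760131836)
[437. 268.] 2542 0.02810638794265574 (array([0.72671704, 0.15937041]), (257.3963623046875, 74.5560531616211), 67.6168212890625)
[ 0.65805327 -0.00740462  0.15790389] 0.0628940472231237
shift [0.002, -0.002, 0.304] turn [0.0, 0.0, 0.0] world d mm [ -0.6  -0.6 -76.1]
```

Call:
{"method": "servo_tool", "body": {
  "commands": [
    [[0.002,-0.002,0.12],[0,0,0]],
    [[0.002,-0.002,0.2],[0,0,0]],
    [[0.002,-0.002,0.25],[0,0,0]],
    [[0.002,-0.002,0.28],[0,0,0]],
    [[0.002,-0.002,0.294],[0,0,0]],
    [[0.002,-0.002,0.3],[0,0,0]],
    [[0.002,-0.002,0.304],[0,0,0]],
    [[0.002,-0.002,0.304],[0,0,0]],
    [[0.002,-0.002,0.304],[0,0,0]],
    [[0.002,-0.002,0.304],[0,0,0]]
  ]
}}

```text
clock: 31.3
tcp_pos: [0.6579, -0.0081, 0.0822]
orientation: [-0.047, 3.141, 0.0]
contact_force: [-0.0, -0.3, -1.6]
grip_width: 0.0629
gripper_force: 56.0
```

Call:
{"method": "servo_tool", "body": {
  "commands": [
    [[0,0,0],[0,0,0]],
    [[0,0,0],[0,0,0]],
    [[0,0,0],[0,0,0]],
    [[0,0,0],[0,0,0]],
    [[0,0,-0.05],[0,0,0]],
    [[0,0,-0.15],[0,0,0]],
    [[0,0,-0.3],[0,0,0]],
    [[0,0,-0.45],[0,0,0]],
    [[0,0,-0.45],[0,0,0]],
    [[0,0,-0.45],[0,0,0]],
    [[0,0,-0.45],[0,0,0]],
    [[0,0,-0.45],[0,0,0]]
  ],
  "claw": 0
}}

```text
clock: 32.5
tcp_pos: [0.6568, -0.008, 0.193]
orientation: [0.047, -3.139, 0.0]
contact_force: [0.1, -0.1, 0.3]
grip_width: 0.0851
gripper_force: 0.0
```

```bash
python3 - <<'E'
from h import *
p,P=case("wrist",(.658,-.008),.08,.095);cv2.imwrite("pics/w8.png",p[:,:,::-1])
for c,Q in blobs(p,P,"brass",60): q=Q[Q[:,2]>.012];print(c,len(q),rect(q),np.percentile(q[:,2],[5,98]))
print(T()[:3,3]);move((.589,.327),.17,91.7)
E
```

```text
[256. 194.] 6672 ctr [ 0.6574 -0.0083] size [76.7 63.8] ang 1.8 z 0.0848 tilt 0.39
[507.81512605 145.89495798] 238 (array([0.59388983, 0.3114325 ]), (45.13351058959961, 18.23135757446289), 12.563183784484863) [0.0286506  0.03251198]
[ 0.65684368 -0.00802845  0.19300885]
shift [0.231, 1.348, 0.092] turn [-0.0, -0.002, 0.0] world d mm [-67.8 335.  -23. ]
```

View pics/w8.png

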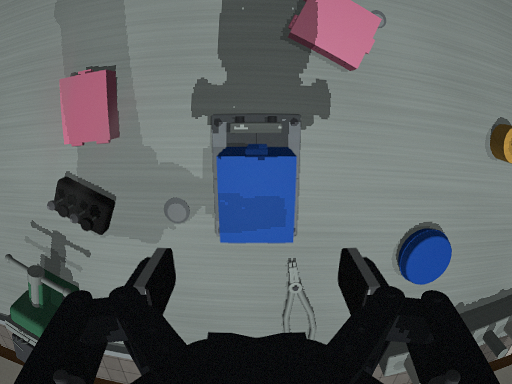

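The pile of three is square at (257,195). Next is the weight, at the right edge of the view (507,145).

Call:
{"method": "servo_tool", "body": {
  "commands": [
    [[0.03,0.13,0],[0,0,0]],
    [[0.05,0.28,0],[0,0,0]],
    [[0.07,0.43,0],[0,0,0]],
    [[0.1,0.58,0],[0,0,0]],
    [[0.115,0.7,0],[0,0,0]]
  ]
}}

```text
clock: 33.05
tcp_pos: [0.6224, 0.1686, 0.1933]
orientation: [0.05, -3.139, -0.0]
contact_force: [-0.1, -1.4, -0.2]
grip_width: 0.0852
gripper_force: 0.0
```

Call:
{"method": "servo_tool", "body": {
  "commands": [
    [[0.03,0.15,0.03],[0,0,0]],
    [[0.06,0.3,0.06],[0,0,0]],
    [[0.09,0.45,0.09],[0,0,0]],
    [[0.115,0.6,0.1],[0,0,0]],
    [[0.116,0.648,0.1],[0,0,0]],
    [[0.116,0.648,0.1],[0,0,0]],
    [[0.116,0.648,0.1],[0,0,0]],
    [[0.116,0.648,0.1],[0,0,0]],
    [[0.116,0.648,0.1],[0,0,0]],
    [[0.116,0.648,0.1],[0,0,0]]
  ]
}}

```text
clock: 34.05
tcp_pos: [0.5904, 0.3257, 0.1695]
orientation: [-0.044, 3.141, -0.0]
contact_force: [-0.3, -0.3, -0.1]
grip_width: 0.0855
gripper_force: 0.0
```

```bash
python3 - <<'E'
from h import *
p,P=cloud("wrist");cv2.imwrite("pics/w9.png",p[:,:,::-1])
for c,Q in blobs(p,P,"brass",60):
    for a,b in((.026,.034),(.036,.056)):
        q=Q[(Q[:,2]>a)&(Q[:,2]<b)]
        if len(q)>10: print(c,len(q),[np.round(x,4) for x in rect(q)],np.percentile(q[:,2],[50,98]))
q=blobs(p,P,"brass",60)[0][1];q=q[(q[:,2]>.044)&(q[:,2]<.056)];c,_=cv2.minEnclosingCircle((q[:,:2]*1000).astype(np.float32));print(T()[:3,3],c,_);move(np.array(c)/1000,.1,91.7)
E
```

```text
[258.47732813 188.0887372 ] 1507 [array([0.5901, 0.3276]), array([48.6675, 47.7315]), np.float64(0.8781)] [0.03085197 0.03287517]
[258.47732813 188.0887372 ] 544 [array([0.5905, 0.3278]), array([22.905 , 22.5626]), np.float64(-88.0496)] [0.04679653 0.04888615]
[0.59029591 0.32600952 0.16947284] (590.4187622070312, 327.5938415527344) 11.855937957763672
shift [-0.001, 0.006, 0.278] turn [-0.0, 0.0, -0.001] world d mm [  0.1   1.6 -69.5]
```

View pics/w9.png

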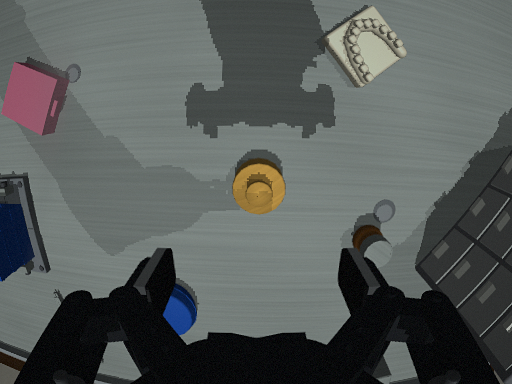

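The weight is upright at (258,188) and clear of the jar and the round case. I'll grasp the knob.

Call:
{"method": "servo_tool", "body": {
  "commands": [
    [[0,0.006,0.15],[0,0,0]],
    [[0,0.007,0.3],[0,0,0]],
    [[0,0.007,0.4],[0,0,0]],
    [[0,0.007,0.45],[0,0,0]],
    [[0,0.007,0.478],[0,0,0]],
    [[0,0.007,0.478],[0,0,0]],
    [[0,0.007,0.478],[0,0,0]]
  ]
}}

```text
clock: 34.8
tcp_pos: [0.5908, 0.3292, 0.0512]
orientation: [-0.047, 3.139, 0.002]
contact_force: [0.9, -0.1, -0.3]
grip_width: 0.0853
gripper_force: 0.0
```

Call:
{"method": "servo_tool", "body": {
  "commands": [
    [[0,0,0],[0,0,0]],
    [[0,0,0],[0,0,0]],
    [[0,0,0],[0,0,0]],
    [[0,0,0],[0,0,0]],
    [[0,0,0],[0,0,0]],
    [[0,0,0],[0,0,0]],
    [[0,0,0],[0,0,0]],
    [[0,0,0],[0,0,0]]
  ],
  "claw": 1,
  "squeeze": 70
}}

```text
clock: 35.6
tcp_pos: [0.5901, 0.328, 0.0507]
orientation: [0.046, -3.141, 0.001]
contact_force: [-2.3, -2.5, 7.6]
grip_width: 0.0196
gripper_force: 70.2
```

Call:
{"method": "servo_tool", "body": {
  "commands": [
    [[0,0,-0.03],[0,0,0]],
    [[0,0,-0.15],[0,0,0]],
    [[0,0,-0.3],[0,0,0]],
    [[0,0,-0.45],[0,0,0]],
    [[0,0,-0.56],[0,0,0]],
    [[0,0,-0.56],[0,0,0]],
    [[0,0,-0.56],[0,0,0]],
    [[0,0,-0.56],[0,0,0]],
    [[0,0,-0.56],[0,0,0]]
  ]
}}

```text
clock: 36.5
tcp_pos: [0.5886, 0.3282, 0.1874]
orientation: [0.047, -3.138, 0.003]
contact_force: [0.8, -0.1, -5.3]
grip_width: 0.0192
gripper_force: 71.1
```

```bash
python3 - <<'E'
from h import *
p,P=cloud("wrist");cv2.imwrite("pics/w10.png",p[:,:,::-1])
for c,Q in blobs(p,P,"brass",60): k=plane(Q);print(c,len(Q),np.percentile(Q[:,2],[2,50,98]),rect(Q))
# pile still in place? (top camera)
case("top",None,.075,.098)
print(T()[:3,3]);move((.6572,-.0083),.19,91.7)
E
```

```text
[256.69856681 228.22145169] 2163 [0.16554853 0.16762329 0.17000038] (array([0.57514111, 0.32774918]), (48.267574310302734, 22.53493881225586), -88.28742301464081)
[256.38210818 266.15117892] 1442 [0.16623759 0.18351005 0.18565825] (array([0.6513963 , 0.33408215]), (149.3036651611328, 22.46491050720215), 6.693344593048096)
[255. 171.] 647 ctr [ 0.6556 -0.0084] size [80.7 62.4] ang 1.6 z 0.0831 tilt 0.57
[0.58914378 0.32844413 0.18814005]
shift [-0.232, -1.355, -0.006] turn [-0.001, -0.001, 0.0] world d mm [  68.1 -336.7    1.9]
```

Call:
{"method": "servo_tool", "body": {
  "commands": [
    [[-0.02,-0.1,-0.02],[0,0,0]],
    [[-0.04,-0.22,-0.02],[0,0,0]],
    [[-0.06,-0.35,-0.02],[0,0,0]],
    [[-0.09,-0.48,-0.02],[0,0,0]],
    [[-0.11,-0.6,-0.02],[0,0,0]],
    [[-0.116,-0.68,-0.02],[0,0,0]]
  ]
}}

```text
clock: 37.2
tcp_pos: [0.6244, 0.1561, 0.1943]
orientation: [0.042, -3.141, 0.003]
contact_force: [0.0, 0.1, -4.9]
grip_width: 0.0198
gripper_force: 71.2
```

Call:
{"method": "servo_tool", "body": {
  "commands": [
    [[-0.02,-0.12,0],[0,0,0]],
    [[-0.04,-0.25,0],[0,0,0]],
    [[-0.06,-0.38,0],[0,0,0]],
    [[-0.09,-0.5,0],[0,0,0]],
    [[-0.11,-0.6,0],[0,0,0]],
    [[-0.116,-0.675,0],[0,0,0]],
    [[-0.116,-0.675,0],[0,0,0]],
    [[-0.116,-0.675,0],[0,0,0]],
    [[-0.116,-0.675,0],[0,0,0]],
    [[-0.116,-0.675,0],[0,0,0]],
    [[-0.116,-0.675,0],[0,0,0]],
    [[-0.116,-0.675,0],[0,0,0]],
    [[-0.116,-0.675,0],[0,0,0]]
  ]
}}

```text
clock: 38.5
tcp_pos: [0.6579, -0.0078, 0.1948]
orientation: [-0.047, 3.141, 0.0]
contact_force: [0.1, 0.7, -4.8]
grip_width: 0.0192
gripper_force: 71.3
```

```bash
python3 - <<'E'
from h import *
p,P=case("wrist",(.6574,-.008),.07,.098);cv2.imwrite("pics/w11.png",p[:,:,::-1])
for c,Q in blobs(p,P,"brass",60): k=plane(Q);print(c,len(Q),np.percentile(Q[:,2],[2,50,98]),rect(Q))
print(T()[:3,3]);move((.6572,-.0083),.1355,91.7)
E
```

```text
[256. 173.] 3862 ctr [ 0.6426 -0.0089] size [63.9 55.1] ang -87.7 z 0.0846 tilt 0.54
[258.14062129 238.68911548] 4217 [0.1533046  0.17546934 0.19237444] (array([0.71385413, 0.01190876]), (167.65830993652344, 46.60823059082031), 18.6132869720459)
[ 0.65787608 -0.0079072   0.19482572]
shift [0.003, -0.001, 0.237] turn [0.0, 0.0, 0.0] world d mm [ -0.7  -0.4 -59.3]
```

View pics/w11.png

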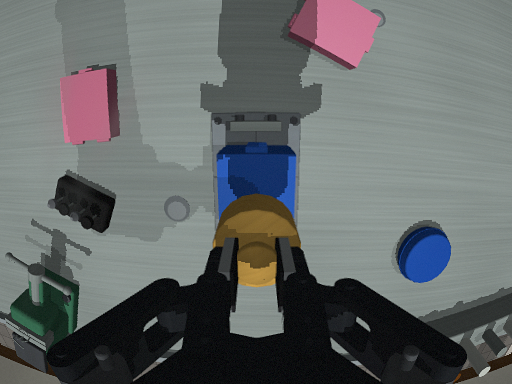

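```bash
python3 - <<'E'
from h import *
p,P=cloud("wrist")
for c,Q in blobs(p,P,"brass",60):
    q=Q[abs(Q[:,2]-.1735)<.006];k=plane(q);print(len(q),np.median(q[:,2]),np.degrees(k[:2]),q.mean(0),rect(q))
E
```

```text
2464 0.1748409327278967 [ 0.97656684 -0.0843323 ] [ 0.6452569  -0.00806409  0.17471039] (array([ 0.65675244, -0.00621253]), (48.61579895019531, 44.71947479248047), 30.0245418548584)
```

Call:
{"method": "servo_tool", "body": {
  "commands": [
    [[0.003,-0.001,0.1],[0,0,0]],
    [[0.003,-0.001,0.17],[0,0,0]],
    [[0.003,-0.001,0.21],[0,0,0]],
    [[0.003,-0.001,0.228],[0,0,0]],
    [[0.003,-0.001,0.235],[0,0,0]],
    [[0.003,-0.001,0.238],[0,0,0]],
    [[0.003,-0.001,0.238],[0,0,0]],
    [[0.003,-0.001,0.238],[0,0,0]],
    [[0.003,-0.001,0.238],[0,0,0]]
  ]
}}

```text
clock: 39.5
tcp_pos: [0.6574, -0.0084, 0.1358]
orientation: [-0.047, 3.14, 0.0]
contact_force: [0.4, 0.7, -5.3]
grip_width: 0.0197
gripper_force: 71.3
```

Call:
{"method": "servo_tool", "body": {
  "commands": [
    [[0,0,0.002],[0,0,0]],
    [[0,0,0.004],[0,0,0]],
    [[0,0,0.004],[0,0,0]],
    [[0,0,0.004],[0,0,0]]
  ]
}}

```text
clock: 39.9
tcp_pos: [0.6572, -0.0084, 0.1346]
orientation: [-0.047, 3.141, 0.0]
contact_force: [-1.9, 0.0, -1.0]
grip_width: 0.0197
gripper_force: 72.2
```

Contact: the pile has taken most of the weight. I'll go 0.5 mm lower, open the fingers, then retreat.

Call:
{"method": "servo_tool", "body": {
  "commands": [
    [[0,0,0.002],[0,0,0]],
    [[0,0,0.002],[0,0,0]]
  ]
}}

```text
clock: 40.1
tcp_pos: [0.6573, -0.0084, 0.1345]
orientation: [-0.047, 3.141, 0.0]
contact_force: [-3.2, -0.1, 3.4]
grip_width: 0.0198
gripper_force: 73.5
```

Call:
{"method": "servo_tool", "body": {
  "commands": [
    [[0,0,0],[0,0,0]],
    [[0,0,0],[0,0,0]],
    [[0,0,0],[0,0,0]],
    [[0,0,0],[0,0,0]],
    [[0,0,0],[0,0,0]],
    [[0,0,-0.05],[0,0,0]],
    [[0,0,-0.15],[0,0,0]],
    [[0,0,-0.3],[0,0,0]],
    [[0,0,-0.4],[0,0,0]],
    [[0,0,-0.4],[0,0,0]],
    [[0,0,-0.4],[0,0,0]],
    [[0,0,-0.4],[0,0,0]],
    [[0,0,-0.4],[0,0,0]],
    [[0,0,-0.4],[0,0,0]]
  ],
  "claw": 0
}}

```text
clock: 41.5
tcp_pos: [0.6566, -0.0083, 0.2328]
orientation: [0.047, -3.139, 0.0]
contact_force: [0.3, 0.5, 0.4]
grip_width: 0.0854
gripper_force: 0.0
```

```bash
python3 - <<'E'
from h import *
p,P=case("wrist",(.6574,-.008),.076,.098);cv2.imwrite("pics/w12.png",p[:,:,::-1])
for c,Q in blobs(p,P,"brass",60):
    q=Q[(Q[:,2]>.108)&(Q[:,2]<.12)];k=plane(q);print(len(q),np.degrees(k[:2]),rect(q),np.percentile(Q[:,2],[50,98]))
E
```

```text
[257. 172.] 2443 ctr [ 0.6576 -0.0082] size [84.6 64. ] ang 2.1 z 0.0843 tilt 0.55
1717 [0.40792831 0.17302799] (array([ 0.65682056, -0.00837663]), (48.34342575073242, 47.83271789550781), 0.7970916032791138) [0.11485617 0.13186638]
```

View pics/w12.png

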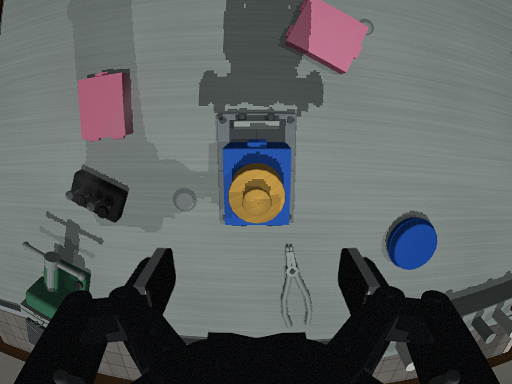

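The view shows the weight upright on the pile at (257,192), central, with the pile square and the gripper clear.

```bash
python3 -c "
from bench import r
print(r.hand_in())"
```

```text
the job is handed in; nothing more can be done
None
```

I pressed the three blue cases' lids shut, piled the cases squarely on the stand (all within about 4 mm of its middle), stood the brass weight upright at the centre of the top lid, and handed the job in at about 42 s; no verdict was returned.

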